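Clear the jammed salvage tray and tip it out

ROBOT

A 6-joint arm with a two-finger parallel gripper is mounted at the origin on the work surface. World frame = base frame: x ahead of the robot, y to its left, z up, the work surface at z = 0. Lengths are in m, angles in rad, forces in N, time in s.
With the tool pointing down it reaches from about 0.375 to 0.975 m from the base axis. Payload 3.8 kg.
Tool frame: the origin (TCP) lies on the centre line of the jaws, within the pads' length; the fingertips stand 17 mm ahead of it and the grasp point (between the pads) lies 2 mm behind it (bot.tip_extent is the distance from the TCP to the fingertips, in m); z points along the fingers, y is the line along which they close (so a half turn about z gives the same grasp; the last joint's range is limited). The gripper opens to 85 mm and grips with 20 to 120 N. Pads are 22 mm wide; open, the fingers measure 114 mm over their backs; the gripper's body (76 mm by 85 mm) begins 54 mm behind the grasp point. The pads swing forward as they close: fully open they stand 13 mm farther back than shut.
Start: joints at [1.237, 0.264, 1.604, -0, 1.274, -0.037], TCP at [0.197, 0.645, 0.248] pointing down, gripper open.
Joint ranges: [-2.63, 2.63], [-0.94, 2.18], [0.31, 2.57], [-1.31, 4.45], [0, 2.66], [-2.55, 2.55]. Speed limits (rad/s): [2.57, 2.57, 3.14, 3.14, 3.14, 3.14].

INTERFACE

Orientations are given as a rotation vector (axis times angle).
In Python, from workcell import readout, read_camera, finish_job, bot gives the robot as it stands.
- The arm moves only by the tool jog_arm, never from a script. Its argument "deltas" is one flat list of numbers, 7 for each row, row after row: the shift along the tool's x, y, z in m, then the turn, a rotation vector about the tool's x, y, z in degrees, then the gripper command: -1 is shut, 1 is fully open, values between are in proportion. A call has 1 to 8 rows; each row is the pose to reach, as a shift and turn from the pose commanded when the call began, along the tool's axes at that moment; what a row does not reach only later rows make up. A row lasts 1/10 s, in which the tool goes at most 50 mm and 8.59 degrees, less where a joint would pass 70% of its speed; a pose out of reach is approached as far as the arm can. A call with a gripper value outside its range is refused whole. The fingers move at their own pace and stop on an object; "squeeze" is the grip in N (left out, the last holds). Time passes only in rows, so rows that repeat a pose let the fingers close. It gives the time, the measured TCP pose, the force, the opening and the grip force at its end, in the units of the state.
- readout.read_state(): the state, without advancing time (a new reading comes with each control period).
- read_camera(name): name is "scene" or "side" or "wrist"; returns a dict with "color" (420x560x3 uint8, blue, green, red), "fx", "fy", "cx", "cy" (pixels), "origin" and "attitude" of the camera in the world. Camera axes: x right, y down, z forward; pixel columns grow to the right and rows downward; lengths in m; the calibration is good to about 2 mm. A picture is of the moment at which its call begins. There is no depth.
- finish_job(): hands the job in; it is judged then, once.
The state is a dict: "time": time; "q": joint angles; "joint_vel": joint speeds; "joint_torque": joint torques, N m; "tool_pos": TCP position; "tcp_rot": TCP orientation; "wrist_force": force on the tool from outside, world axes, zero at the start; "torque": the same for the moment, N m; "width": opening from 0.0 (shut) to 1.0 (fully open); "grip_force": force on a finger pad.
Only numpy, scipy, OpenCV 4.12 (cv2) and the standard library are available. Lean on these libraries where they do the work, as an engineer would, in place of code of your own. Each camera call takes 0.05 s, during which the arm holds its last target. There are 200 camera calls.

TASK

The heat sink is stuck in the mouth of the salvage tray, its low toe caught under the bar: push it back up the tray until it comes free, lift it out and stand it upright on the black mat. Then take the tray by its grip plate, carry it to the grey bin and tip it so that the three loose pieces slide out into the bin (do not grip the pieces themselves), and set the empty tray down flat on the bench again. Leave the other things on the bench where they are.

Things in the scene. Friction and masses are not known exactly. Their poses are not given: they have to be found in the camera images.
- tray_grip (a point): Centre of the tray's rubber grip plate, 88 mm above the tray's underside. Tray axes: +x along it to its open mouth, +y across, +z up. Plate 10 mm thick, 86 wide (y), 36 high, leaning 25 deg, top to the rear: thickness along (cos25,0,sin25), height along (-sin25,0,cos25). Carried by two 4 mm straps outside the walls, leaning in line below it. Near the centre of mass of the loose 0.34-0.5 kg tray.
- tray_mouth (a point): Middle of the mouth edge of the tray floor's top face; tray axes; lies at x +135, z -84 mm from tray_grip. Aluminium tray flat on the bench, 230 long, 78 wide (70 inside), floor 4 mm; rear wall 34 high, inner face 226 mm behind this point; side walls 20 high. Three loose pieces lie in its rear half; they slide from 17 to 27 deg of slope (friction varies) and fit under plate and bar.
- tray_bar (a point): Middle of the tie bar across the tray's mouth, 59 mm above the tray's underside, 10 mm behind the mouth edge; tray axes. The bar is 6 x 6 mm, so its underside is 56 and its top 62 mm up. It joins two upright cheeks, 4 mm thick, 62 mm high, which replace the low side walls from the mouth edge to 33 mm behind this point. The tray's straps start 80 mm behind this point.
- sink_center (a point): Centre of the tall body of a finned aluminium heat sink (0.14-0.28 kg), 35 mm above its underside. Body 34 (x) x 54 (y) x 70 mm high, on its +x side a low toe. At the start upright on the tray floor, +x to the mouth, body just behind the bar and taller than it, no finger room beside it between the cheeks. It frees once this point is 55 mm or more behind the bar; from 72 mm it can meet the first loose piece.
- sink_toe (a point): Middle of the front face of the heat sink's toe, 11 mm above its underside and 41 mm along +x from the body's centre; axes as the heat sink's. The toe is 24 mm long (x), 54 wide, 22 high. At the start it lies under the bar and sticks out of the mouth by a few mm; the heat sink slides easily when pushed back here.
- piece_a_center (a point): Loose piece in the tray (small transformer, copper band), 30 x 60 x 28 mm, about 0.11 kg; this is its centre. Lies crosswise on the tray's floor in the rear half, which of the three places varies.
- piece_b_center (a point): Loose piece in the tray (black relay block), 32 x 60 x 26 mm, 0.08 kg; its centre. Lies crosswise like the others.
- piece_c_center (a point): Loose piece in the tray (steel connector block), 28 x 62 x 24 mm, 0.09 kg; its centre. Lies crosswise like the others.
- bin: Open grey plastic bin, fixed to the bench, 220 mm (x) by 200 mm (y), 80 mm high, walls and floor 5 mm; origin at the centre of its underside, on the bench.
- mat: Black rubber mat fixed on the bench, 150 x 150 mm, 4 mm thick; origin at the centre of its underside.
- drive: Bystander: hard drive lying on the bench, 147 x 102 x 26 mm; origin at the centre of its underside.
- meter: Bystander: multimeter lying on its back, 185 x 88 x 46 mm with its dial; origin at the centre of its underside.
- driver: Bystander: screwdriver lying on the bench, 200 mm long along its x, under 35 mm high; origin on its underside.
- spool: Bystander: standing solder spool, 60 mm across, 50 mm high; origin at the centre of its underside.
- pot: Bystander: black pot, 72 mm across, 95 mm high; origin at the centre of its underside.
- adapter: Bystander: black power adapter, 115 x 50 x 32 mm; origin at the centre of its underside.
Things that resemble listed ones, but are neither listed nor needed, are in the scene too. Leave any green or purple look-alike of the part that bears piece_c_center alone.

How it is judged:
On the way, in this order (a step that is already met when the one before it is completed fails the run):
1. the heat sink stands upright on the mat, let go (x of sink_center in the frame of mat between -0.07 and 0.07 m and y of sink_center in the frame of mat between -0.07 and 0.07 m and z of sink_center in the frame of mat between 0.032 and 0.046 m and angle between sink_center's own z axis and vertical below 0.12 rad and contact force between the fingers and sink below 0.3 N), for 0.3 s.
2. the tray is held tipped, mouth down, over the bin (angle between tray_grip's own z axis and vertical above 0.26 rad and horizontal distance between tray_mouth and bin below 0.17 m and height (world z) of tray_mouth above 0.05 m), for 0.1 s.
At the end, for the whole second after the job is handed in: All three pieces are in the bin (centres within its walls and below its rim), the heat sink stands upright on the mat (its centre at most 70 mm from the mat's centre along each side of the mat, within 7 degrees of upright), and the tray stands flat on the bench (within 6 mm of height and 3 degrees) (x of piece_a_center in the frame of bin between -0.106 and 0.106 m and y of piece_a_center in the frame of bin between -0.096 and 0.096 m and z of each of piece_a_center, piece_b_center, piece_c_center in the frame of bin below 0.08 m and x of piece_b_center in the frame of bin between -0.106 and 0.106 m and y of piece_b_center in the frame of bin between -0.096 and 0.096 m and x of piece_c_center in the frame of bin between -0.106 and 0.106 m and y of piece_c_center in the frame of bin between -0.096 and 0.096 m and x of sink_center in the frame of mat between -0.07 and 0.07 m and y of sink_center in the frame of mat between -0.07 and 0.07 m and z of sink_center in the frame of mat between 0.032 and 0.046 m and angle between sink_center's own z axis and vertical below 0.12 rad and height (world z) of tray_grip between 0.08 and 0.094 m and angle between tray_grip's own z axis and vertical below 0.06 rad); the robot touches nothing.
It fails at once if a bystander is moved by more than 30 mm (distance of any of drive, meter, driver, spool, pot, adapter from where it was at the start of the episode above 0.03 m).
It fails at once if a loose piece is gripped or pressed by the fingers (more than 10 N) (contact force between the fingers and piece_a above 10 N or contact force between the fingers and piece_b above 10 N or contact force between the fingers and piece_c above 10 N).
It also fails if it takes over 72 s, if anything falls off the work surface, if the arm or the gripper's body presses on something with over 40 N, if the wrist force passes 120 N, or if a joint passes its speed limit or range.

## Working session

There is one attempt and no reset: what is moved stays moved. The work goes in short steps, Python scripts to look and compute and a tool call to move; the robot and the scene stay as the last step left them, time stands still between calls to the robot, and variables do not carry over. Pictures are saved under pics/ and viewed, at most 10 in all, crops included, and the job is handed in when it is done.

Besides the shell and the picture viewer there is one more tool, called after "Request:" in YAML: its name, and indented under it one key for each argument. jog_arm: Moves the arm, as the interface text tells. Its arguments: {"type":"object","properties":{"deltas":{"type":"array"},"squeeze":{"type":"number"}},"required":["deltas"]}

```bash
mkdir -p pics; ls
python3 - <<'E'
from workcell import readout, read_camera, bot
import cv2, json, numpy as np
s=readout.read_state(); print(s['time'],s['tool_pos'],s['tcp_rot'],s['width'])
for n in("scene","side"):
    c=read_camera(n); cv2.imwrite(f"pics/{n}0.png",cv2.resize(c["color"],(800,600),interpolation=cv2.INTER_CUBIC))
    print(n,c["fx"],c["fy"],c["cx"],c["cy"],c["origin"],np.array(c["attitude"]).tolist())
E
```

```text
pics
0.0 [0.19717673 0.64482493 0.24693609] [-0.46441332 -3.10664736  0.00351927] 1.0031623351138845
scene 505.5627241160647 505.5627241160647 282.36594565561654 213.76358849801582 [1.18697355 0.63454877 1.18909017] [-1.0305871849590353, -2.546504563258818, 0.8985471632800177]
side 481.526924277069 481.526924277069 274.9337797922776 212.95228132241587 [0.32314816 0.93931538 0.63013681] [-0.3361676882891354, 2.6291675728087904, -1.486470864852912]
```

View pics/scene0.png

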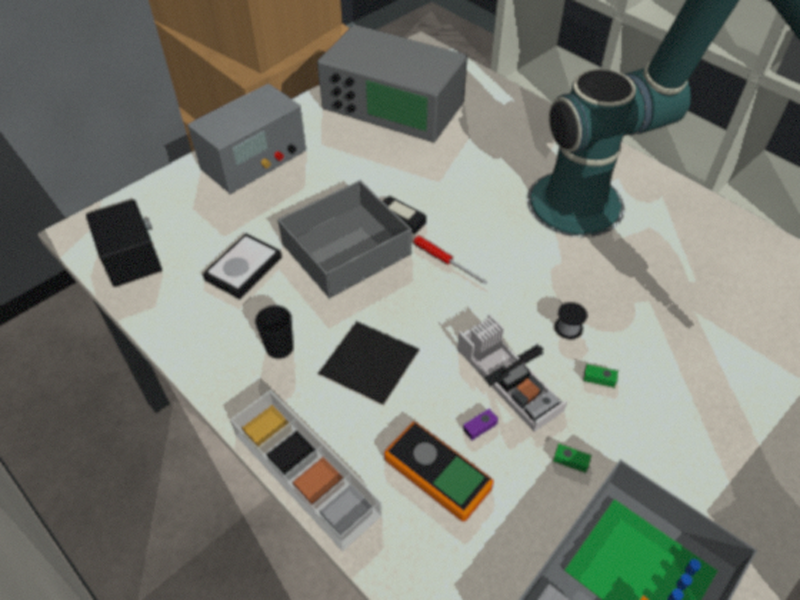

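View pics/side0.png

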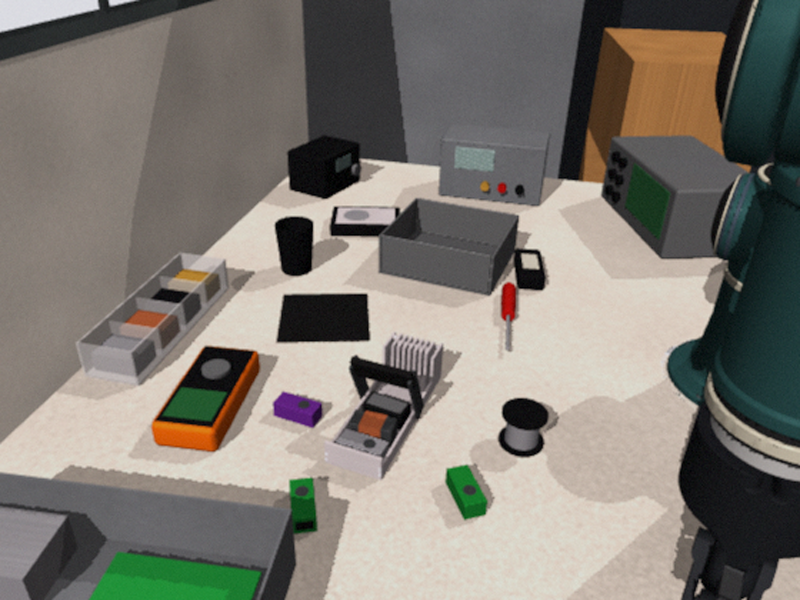

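The scene view shows the tray at about (505,370) with its mouth at the upper left (450,325). The mat is at (370,362) and the bin at (345,240). The side view shows the mouth pointing away from the camera, with the plate at (388,372) and the sink at (413,360). Next I'll enlarge the tray in both views.

Run:
```python
import cv2,numpy as np
from workcell import read_camera
a=read_camera("scene")["color"][210:310,300:400]; b=read_camera("side")["color"][225:335,220:320]
big=np.zeros((440,800,3),np.uint8)
big[:400,:400]=cv2.resize(a,(400,400),interpolation=cv2.INTER_CUBIC); big[:,400:]=cv2.resize(b,(400,440),interpolation=cv2.INTER_CUBIC)
big=cv2.resize(big,(800,440)); cv2.imwrite("pics/crop1.png",big)
```

```text
(no output)
```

View pics/crop1.png

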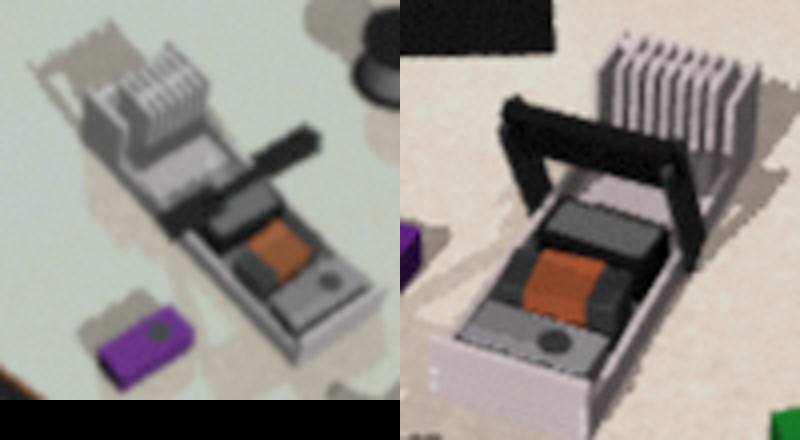

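The crop shows the tray's rear top corners at (295,345) and (385,290) in the scene half, and at (430,335) and (590,378) in the side half. The plate ends are at (170,215) and (315,140). The sink's fins stand between the cheeks at the mouth. Next I'll fit the poses.

```bash
cat > h.py <<'E'
import numpy as np
from scipy.spatial.transform import Rotation as R
from scipy.optimize import least_squares
CAM={"scene":(505.56,282.366,213.764,[1.18697355,0.63454877,1.18909017],[-1.0305871849590353,-2.546504563258818,0.8985471632800177]),
"side":(481.527,274.934,212.952,[0.32314816,0.93931538,0.63013681],[-0.3361676882891354,2.6291675728087904,-1.486470864852912])}
def proj(n,P):
    f,cx,cy,o,a=CAM[n]; p=R.from_rotvec(a).inv().apply(np.atleast_2d(P)-o)
    return p[:,:2]/p[:,2:]*f+[cx,cy]
def ray(n,uv,z):
    f,cx,cy,o,a=CAM[n]; d=R.from_rotvec(a).apply([(uv[0]-cx)/f,(uv[1]-cy)/f,1]); o=np.array(o)
    return o+d*(z-o[2])/d[2]
S=lambda x,y:(300+x/4,210+y/4)
D=lambda x,y:(220+(x-400)/4,225+y/4)
def place(p,L): return R.from_euler('z',p[2]).apply(np.atleast_2d(L))+[p[0],p[1],0]
def fit(obs,p0,w=None):
    def r(p): return np.concatenate([(proj(n,place(p,l))-uv).ravel() for n,uv,l in obs])
    s=least_squares(r,p0,loss='soft_l1'); return s.x,np.round(r(s.x).reshape(-1,2),1)
E
python3 - <<'E'
from h import *
m=1e-3
T=lambda x,y,z:(x*m,y*m,z*m)
obs=[("scene",S(295,345),T(-230,39,34)),("scene",S(385,290),T(-230,-39,34)),("scene",S(297,365),T(-230,39,0)),
("side",D(430,335),T(-230,39,34)),("side",D(592,380),T(-230,-39,34)),("side",D(588,435),T(-230,-39,0)),
("scene",S(243,178),T(-135,0,88)),("side",D(597,130),T(-137,0,90)),("side",D(512,97),T(-142.6,43,104)),("scene",S(85,92),T(0,39,62))]
g=ray("scene",S(243,178),.088); print("grip",g)
g2=ray("scene",S(295,345),.034);h2=ray("scene",S(385,290),.034);print(g2,h2,np.linalg.norm(g2-h2))
d=g-(g2+h2)/2
p,r=fit(obs,[g[0],g[1],np.arctan2(d[1],d[0])]);print("tray mouth",p,np.degrees(p[2]));print(r)
k=.7
mat=[(358,322),(419,351),(384,403),(319,368)]
M=np.array([ray("scene",(k*u,k*v),.004) for u,v in mat]);print("mat",M.mean(0),M,np.linalg.norm(np.diff(M,axis=0),axis=1))
b=[(280,226),(361,183),(411,236),(330,270)]
B=np.array([ray("scene",(k*u,k*v),.08) for u,v in b]);print("bin",B.mean(0),B,np.linalg.norm(np.diff(B,axis=0),axis=1))
bs=[(380,240),(422,201),(518,213),(492,265)]
B=np.array([ray("side",(k*u,k*v),.08) for u,v in bs]);print("bin side",B.mean(0),B,np.linalg.norm(np.diff(B,axis=0),axis=1))
for nm,uv in dict(pot=(275,318),spool=(571,312),driverh=(418,240),drivert=(485,282)).items(): print(nm,ray("scene",(k*uv[0],k*uv[1]),.05 if nm!="pot" else .095))
for nm,c in dict(meter=[(415,425),(492,480),(462,517),(386,455)],drive=[(245,235),(281,255),(240,290),(205,270)]).items():print(nm,[np.round(ray("scene",(k*u,k*v),.02)[:2],3) for u,v in c])
print("sink pred");
for d in (0,5,10):
  L=[T(d-41+sx*17,sy*27,70) for sx in(1,-1) for sy in(1,-1)]
  print(d,[np.round((q-[300,210])*4) for q in proj("scene",place(p,L))],[np.round((q-[220,225])*4+[400,0]) for q in proj("side",place(p,L))])
E
```

```text
grip [0.51606671 0.23917806 0.088     ]
[0.55897099 0.32826199 0.034     ] [0.48407644 0.34325556 0.034     ] 0.07638062702679901
tray mouth [ 0.48075281  0.10250296 -1.71335438] -98.16797475256226
[[ 0.6 -2.5]
 [-0.1 -3.8]
 [-1.7 -1.1]
 [-0.1 -0.4]
 [-0.6  0.5]
 [ 0.2  0.9]
 [ 3.1 -4.2]
 [-1.4  2.5]
 [-2.4  0.8]
 [-1.4 -2.9]]
mat [0.66616353 0.00271765 0.004     ] [[ 0.61950972 -0.0849853   0.004     ]
 [ 0.58053253  0.05480543  0.004     ]
 [ 0.71359462  0.09420485  0.004     ]
 [ 0.75101724 -0.0531544   0.004     ]] [0.14512294 0.1387726  0.15203685]
bin [ 0.50321913 -0.24921603  0.08      ] [[ 0.60233212 -0.35166803  0.08      ]
 [ 0.38360152 -0.33285918  0.08      ]
 [ 0.41961127 -0.13305079  0.08      ]
 [ 0.60733159 -0.17928613  0.08      ]] [0.2195378  0.20302732 0.19333036]
bin side [ 0.48950756 -0.24872471  0.08      ] [[ 0.60921009 -0.15959638  0.08      ]
 [ 0.57317939 -0.36106931  0.08      ]
 [ 0.37617244 -0.35561203  0.08      ]
 [ 0.39946831 -0.11862112  0.08      ]] [0.20466937 0.19708252 0.23813313]
pot [ 0.7710895  -0.14767748  0.095     ]
spool [0.31660245 0.22194469 0.05      ]
driverh [ 0.3963843  -0.13448547  0.05      ]
drivert [0.381534   0.04837391 0.05      ]
meter [array([0.711, 0.175]), array([0.691, 0.346]), array([0.778, 0.355]), array([0.791, 0.182])]
drive [array([ 0.645, -0.437]), array([ 0.625, -0.332]), array([ 0.75 , -0.312]), array([ 0.77 , -0.411])]
sink pred
0 [array([115.,  88.]), array([175.,  52.]), array([147., 120.]), array([207.,  83.])] [array([627.,  39.]), array([725.,  63.]), array([602.,  73.]), array([702.,  98.])]
5 [array([111.,  83.]), array([171.,  47.]), array([142., 115.]), array([202.,  78.])] [array([631.,  34.]), array([728.,  58.]), array([606.,  68.]), array([705.,  93.])]
10 [array([106.,  78.]), array([166.,  42.]), array([138., 110.]), array([198.,  74.])] [array([634.,  29.]), array([731.,  53.]), array([610.,  63.]), array([709.,  87.])]
```

```bash
cat >> h.py <<'E'
m=1e-3
T=lambda x,y,z:(x*m,y*m,z*m)
def box(x0,x1,y0,y1,z0,z1):
    c=[(x,y,z) for x in(x0,x1) for y in(y0,y1) for z in(z0,z1)]
    return [(T(*c[i]),T(*c[j])) for i in range(8) for j in range(i) if sum(a!=b for a,b in zip(c[i],c[j]))==1]
E
cat > o.py <<'E'
from h import *
import cv2
obs=[("scene",S(295,345),T(-230,39,34)),("scene",S(385,290),T(-230,-39,34)),("scene",S(297,365),T(-230,39,0)),
("scene",S(85,92),T(0,39,62)),("scene",S(170,45),T(-24+5,-27,70)),
("side",D(430,335),T(-230,39,34)),("side",D(592,380),T(-230,-39,34)),("side",D(588,435),T(-230,-39,0)),("side",D(512,97),T(-142.6,43,104)),("side",D(755,65),T(0,-39,62))]
P={}
for n in("scene","side"):
    P[n],r=fit([o for o in obs if o[0]==n],[.48,.1,-1.71]); print(n,P[n],r.tolist())
    print(" base origin px*1/.7",proj(n,[[0,0,0],[0,0,.0]])[0]/.7)
big=np.zeros((440,800,3),np.uint8)
from workcell import read_camera
sc=6
out=[]
for n,(u0,v0) in dict(scene=(300,215),side=(225,225)).items():
    im=cv2.resize(read_camera(n)["color"][v0:v0+100,u0:u0+67 if 0 else u0+100],(400,400),interpolation=cv2.INTER_CUBIC)
    for a,b in box(-230,0,-39,39,0,20)+box(-230,-226,-39,39,0,34)+box(-43,0,-39,39,0,62)+box(-53,-19,-27,27,4,74):
        q=((proj(n,place(P[n],[a,b]))-[u0,v0]+.5)*4).astype(int)
        cv2.line(im,tuple(map(int,q[0])),tuple(map(int,q[1])),(0,0,255) if 1 else 0,1)
    out.append(im)
cv2.imwrite("pics/ov.png",np.hstack(out))
E
python3 o.py
```

```text
scene [ 0.48421534  0.10783139 -1.72076718] [[0.8, -0.1], [0.3, -1.4], [-1.5, 1.3], [-0.9, -1.2], [0.7, 2.3]]
 base origin px*1/.7 [574.59269106 200.70825336]
side [ 0.48216144  0.10150751 -1.70581539] [[0.1, -0.5], [-0.3, 0.1], [0.5, 0.5], [-2.5, 0.6], [0.9, -2.5]]
 base origin px*1/.7 [740.27051667 380.90130784]
```

View pics/ov.png

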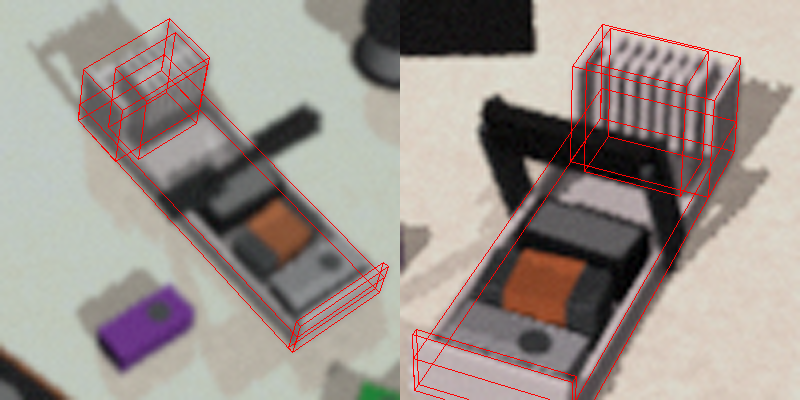

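The overlay fits the tray well in both views; they put the mouth near (0.483,0.105) and the yaw near -98°, agreeing to about 6 mm. I'll check what `bot` offers, then move above the sink and refine with the wrist camera.

Request:
jog_arm:
  deltas: [-0.425, -0.397, 0.008, 0, 0, 81.1, 1, -0.425, -0.397, 0.008, 0, 0, 81.1, 1, -0.425, -0.397, 0.008, 0, 0, 81.1, 1, -0.425, -0.397, 0.008, 0, 0, 81.1, 1, -0.425, -0.397, 0.008, 0, 0, 81.1, 1, -0.425, -0.397, 0.008, 0, 0, 81.1, 1, -0.425, -0.397, 0.008, 0, 0, 81.1, 1, -0.425, -0.397, 0.008, 0, 0, 81.1, 1]

```text
time: 1.1
tool_pos: [0.3977, 0.2971, 0.2431]
tcp_rot: [2.144, 2.296, 0.001]
wrist_force: [1.0, 0.5, -1.0]
width: 0.998
grip_force: 0.0
```

Run:
```python
from h import *
u,v,z=tool(-1.713)
delta([.488,.141,.24],rot(z,v))
from workcell import readout; print(readout.read_state()['q'])
```

```text
t 1.1 pos [0.3977 0.2971 0.2431] row [-0.1619, 0.0795, 0.0031] [0.05, -0.03, 12.05]
[ 5.91534914e-01 -7.50407044e-02  1.98296341e+00 -8.04053574e-05
  1.23270197e+00  5.23415559e-01]
```

Request:
jog_arm:
  deltas: [-0.162, 0.08, 0.003, 0, 0, 12, 1, -0.162, 0.08, 0.003, 0, 0, 12, 1, -0.162, 0.08, 0.003, 0, 0, 12, 1, -0.162, 0.08, 0.003, 0, 0, 12, 1, -0.162, 0.08, 0.003, 0, 0, 12, 1, -0.162, 0.08, 0.003, 0, 0, 12, 1, -0.162, 0.08, 0.003, 0, 0, 12, 1]

```text
time: 1.8
tool_pos: [0.4883, 0.144, 0.2397]
tcp_rot: [-2.366, -2.066, 0.0]
wrist_force: [-0.1, 0.9, 0.1]
width: 0.998
grip_force: 0.0
```

Run:
```python
from h import *
import cv2,json
from workcell import readout,read_camera
s=readout.read_state();print(s['tool_pos'],s['q'])
c=read_camera("wrist"); print(c["fx"],c["cx"],c["cy"],c["origin"],c["attitude"])
cv2.imwrite("pics/w1.png",cv2.resize(c["color"],(800,600),interpolation=cv2.INTER_CUBIC))
json.dump([float(c["fx"]),float(c["cx"]),float(c["cy"]),list(map(float,c["origin"])),list(map(float,c["attitude"]))],open("w1.json","w"))
```

```text
[0.48832838 0.14398329 0.23973035] [ 2.37466220e-01 -4.64145741e-02  1.96223690e+00  5.39741638e-04
  1.22609541e+00  3.72166678e-01]
295.6717242028732 280.524731311942 211.70064430404912 [0.49831638 0.21894427 0.36522576] [ 2.83678058 -0.1908842  -0.02934201]
```

View pics/w1.png

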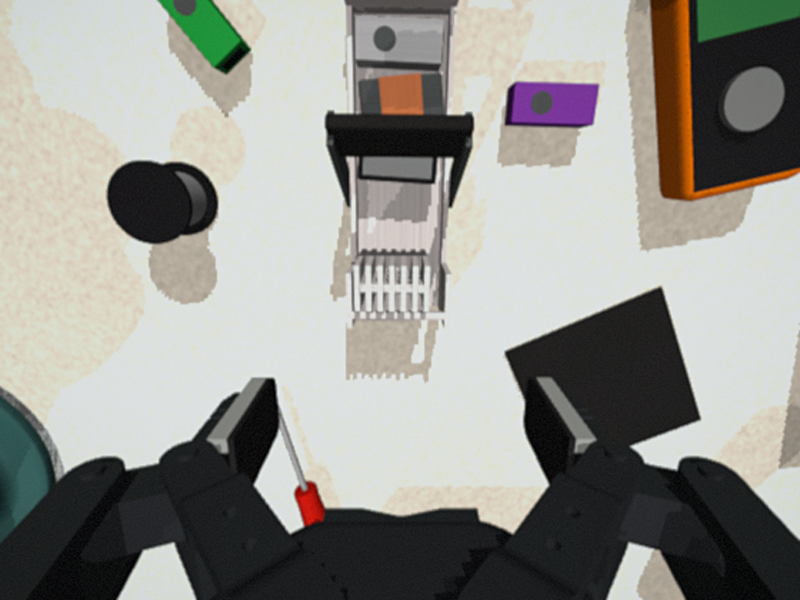

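The wrist view shows the plate's ends at (327,115) and (473,115). The cheeks end at (348,318) and (445,318), and the sink's fins span x 352–430, y 262–312. The rear wall is at the top edge.

```bash
cat >> h.py <<'E'
import json
def addw(name,file):
    CAM[name]=tuple(json.load(open(file)))
E
python3 - <<'E'
from h import *
addw("w1","w1.json")
W=lambda x,y:(x*.7,y*.7)
o=[("w1",W(328,113),T(-147.1,43,102.2)),("w1",W(473,113),T(-147.1,-43,102.2)),]
o=[("w1",W(473,113),T(-147.1,43,102.2)),("w1",W(328,113),T(-147.1,-43,102.2)),("w1",W(445,318),T(0,39,62)),("w1",W(347,318),T(0,-39,62)),("w1",W(457,4),T(-230,39,34)),("w1",W(346,4),T(-230,-39,34))]
p,r=fit(o,[.483,.105,-1.71]);print(p,r.tolist())
for q in (p,[.4822,.1015,-1.7058],[.4842,.1078,-1.7208]):
    print("grip",place(q,T(-135,0,88))[0], "px mouth floor,topcheek,plate top rear,bot front, rear top",(proj("w1",place(q,[T(0,0,4),T(0,39,62),T(-147.1,43,102.2),T(-138.1,43,106.4),T(-122.9,43,73.8),T(-230,39,34)]))/.7).round().tolist())
    print(" sink top d=0 f/r",(proj("w1",place(q,[T(-24,27,74),T(-24,-27,74),T(-58,27,74),T(-58,-27,74)]))/.7).round().tolist())
# sink top rays
for uv in((352,312),(430,312),(352,264),(430,264)): print(uv,ray("w1",W(*uv),.074))
E
```

```text
[ 0.47986232  0.10518596 -1.71987323] [[1.0, 1.5], [-2.6, -0.1], [2.0, 8.6], [-0.7, 7.6], [1.9, -7.1], [-2.0, -8.5]]
grip [0.49991324 0.23868862 0.088     ] px mouth floor,topcheek,plate top rear,bot front, rear top [[398.0, 307.0], [448.0, 330.0], [474.0, 115.0], [475.0, 131.0], [465.0, 161.0], [460.0, -6.0]]
 sink top d=0 f/r [[435.0, 305.0], [360.0, 304.0], [436.0, 258.0], [359.0, 257.0]]
grip [0.50037018 0.23527161 0.088     ] px mouth floor,topcheek,plate top rear,bot front, rear top [[401.0, 310.0], [451.0, 334.0], [475.0, 120.0], [476.0, 137.0], [466.0, 165.0], [459.0, -1.0]]
 sink top d=0 f/r [[438.0, 309.0], [363.0, 309.0], [439.0, 263.0], [362.0, 263.0]]
grip [0.50437464 0.24128402 0.088     ] px mouth floor,topcheek,plate top rear,bot front, rear top [[402.0, 303.0], [453.0, 326.0], [482.0, 109.0], [482.0, 125.0], [471.0, 156.0], [466.0, -12.0]]
 sink top d=0 f/r [[440.0, 301.0], [365.0, 300.0], [442.0, 254.0], [365.0, 253.0]]
(352, 312) [0.45009119 0.12754949 0.074     ]
(430, 312) [0.5062528  0.11996127 0.074     ]
(352, 264) [0.45604515 0.16256693 0.074     ]
(430, 264) [0.51029308 0.15523452 0.074     ]
```

Run:
```python
from h import *
from workcell import bot; print(bot.tip_extent)
u,v,z=tool(-1.715)
delta([.482,.1413,.105],rot(z,v)); delta([.482,.1413,.082],rot(z,v))
```

```text
0.017
t 1.9 pos [0.4882 0.1443 0.2397] row [-0.0038, -0.0057, 0.1347] [-0.02, -0.02, 0.58]
t 1.9 pos [0.4882 0.1443 0.2397] row [-0.0038, -0.0057, 0.1577] [-0.02, -0.02, 0.58]
```

Request:
jog_arm:
  deltas: [-0.004, -0.006, 0.045, 0, 0, 0.6, 0.6, -0.004, -0.006, 0.09, 0, 0, 0.6, 0.6, -0.004, -0.006, 0.135, 0, 0, 0.6, 0.6, -0.004, -0.006, 0.142, 0, 0, 0.6, 0.6, -0.004, -0.006, 0.15, 0, 0, 0.6, 0.6, -0.004, -0.006, 0.157, 0, 0, 0.6, 0.6, -0.004, -0.006, 0.157, 0, 0, 0.6, 0.6]
  squeeze: 30

```text
time: 2.55
tool_pos: [0.4834, 0.1407, 0.084]
tcp_rot: [2.376, 2.054, 0.003]
wrist_force: [0.3, -0.1, -0.2]
width: 0.8
grip_force: 0.0
```

Run:
```python
import cv2,numpy as np
from workcell import read_camera
a=read_camera("side")["color"][190:310,240:360]; b=read_camera("scene")["color"][170:290,290:410]
cv2.imwrite("pics/s2.png",cv2.resize(np.hstack([a,b]),(800,400),interpolation=cv2.INTER_CUBIC))
```

```text
(no output)
```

View pics/s2.png

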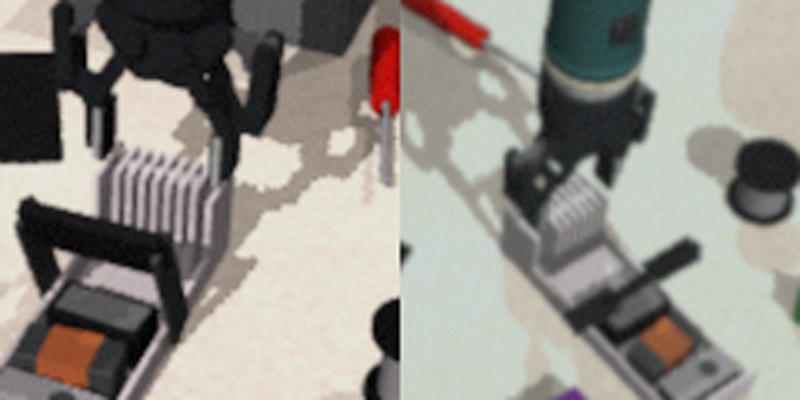

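The fingers straddle the fins with their tips just below the fin tops: left tip at (97,160), right tip at (215,175). I'll lower 2 mm more and close.

Request:
jog_arm:
  deltas: [0, 0, 0.002, 0, 0, 0, 0.6, 0, 0, 0.002, 0, 0, 0, -0.1, 0, 0, 0.002, 0, 0, 0, -0.1, 0, 0, 0.002, 0, 0, 0, -0.1, 0, 0, 0.002, 0, 0, 0, -0.1, 0, 0, 0.002, 0, 0, 0, -0.1]
  squeeze: 30

```text
time: 3.25
tool_pos: [0.4829, 0.1402, 0.0816]
tcp_rot: [2.377, 2.053, 0.002]
wrist_force: [-1.6, 0.2, 6.3]
width: 0.622
grip_force: 32.2
```

Run:
```python
from h import *
u,v,z=tool(-1.715)
from workcell import readout;s=readout.read_state();print(s['width'],s['grip_force'],s['wrist_force'])
p=s['tool_pos']-u*.031; delta(p,R.from_rotvec(s['tcp_rot']))
```

```text
0.6217879852175648 32.162150144577026 [-1.58233208  0.23422566  6.31339643]
t 3.2 pos [0.4829 0.1402 0.0816] row [0.031, -0.0001, 0.0] [0.0, 0.0, 0.0]
```

Request:
jog_arm:
  deltas: [0.006, 0, -0.0005, 0, 0, 0, -0.1, 0.012, 0, -0.0005, 0, 0, 0, -0.1, 0.018, 0, -0.0005, 0, 0, 0, -0.1, 0.024, 0, -0.0005, 0, 0, 0, -0.1, 0.03, 0, -0.0005, 0, 0, 0, -0.1, 0.035, 0, -0.0005, 0, 0, 0, -0.1, 0.035, 0, -0.0005, 0, 0, 0, -0.1]

```text
time: 3.95
tool_pos: [0.4881, 0.1759, 0.0817]
tcp_rot: [-2.377, -2.054, -0.003]
wrist_force: [0.6, 1.1, 3.5]
width: 0.616
grip_force: 32.8
```

Run:
```python
import cv2,numpy as np
from workcell import read_camera
a=read_camera("side")["color"][190:310,240:360]; b=read_camera("scene")["color"][190:310,290:410]
cv2.imwrite("pics/s3.png",cv2.resize(np.hstack([a,b]),(800,400),interpolation=cv2.INTER_CUBIC))
```

```text
(no output)
```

View pics/s3.png

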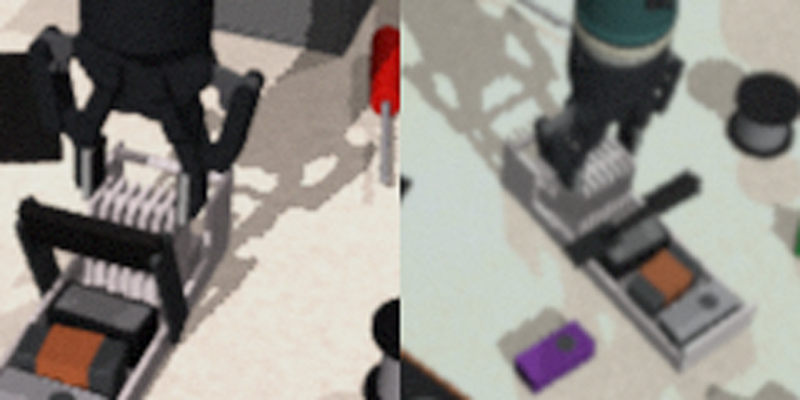

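The sink slid back with the bar now clear ahead of it, and the tray stayed put. I'll regrasp 20 mm deeper.

Request:
jog_arm:
  deltas: [0, 0, 0, 0, 0, 0, 0.55, 0, 0, 0, 0, 0, 0, 0.55, 0, 0, 0.01, 0, 0, 0, 0.55, 0, 0, 0.02, 0, 0, 0, 0.55, 0, 0, 0.02, 0, 0, 0, -0.2, 0, 0, 0.02, 0, 0, 0, -0.2, 0, 0, 0.02, 0, 0, 0, -0.2, 0, 0, 0.02, 0, 0, 0, -0.2]
  squeeze: 40

```text
time: 4.85
tool_pos: [0.4872, 0.1747, 0.061]
tcp_rot: [-2.377, -2.053, 0.001]
wrist_force: [-0.2, -0.4, -1.8]
width: 0.622
grip_force: 43.4
```

Request:
jog_arm:
  deltas: [0, 0, 0, 0, 0, 0, -0.2, 0, 0, -0.01, 0, 0, 0, -0.2, 0, 0, -0.025, 0, 0, 0, -0.2, 0, 0, -0.045, 0, 0, 0, -0.2, 0, 0, -0.075, 0, 0, 0, -0.2, 0, 0, -0.11, 0, 0, 0, -0.2, 0, 0, -0.13, 0, 0, 0, -0.2, 0, 0, -0.13, 0, 0, 0, -0.2]

```text
time: 5.65
tool_pos: [0.4903, 0.1757, 0.1963]
tcp_rot: [2.375, 2.051, 0.013]
wrist_force: [1.3, 0.3, -2.3]
width: 0.626
grip_force: 43.7
```

Run:
```python
import cv2,numpy as np
from h import *
from workcell import read_camera,readout
s=readout.read_state();R0=R.from_rotvec(s['tcp_rot']);print(s['width'],s['grip_force'],s['wrist_force'])
for w in(0,-15,15): delta([.666,.003,.195],R.from_euler('z',w,degrees=True)*R0)
a=read_camera("side")["color"][150:310,200:360]; b=read_camera("scene")["color"][150:310,250:410]
cv2.imwrite("pics/s4.png",cv2.resize(np.hstack([a,b]),(800,400),interpolation=cv2.INTER_CUBIC))
```

```text
0.6263871848428914 43.72680723667145 [ 1.26799738  0.31525588 -2.34527793]
t 5.7 pos [0.4903 0.1757 0.1963] row [-0.1453, 0.1989, 0.0024] [0.0, 0.0, 0.0]
t 5.7 pos [0.4903 0.1757 0.1963] row [-0.1453, 0.1989, 0.0024] [-0.06, -0.12, 15.0]
t 5.7 pos [0.4903 0.1757 0.1963] row [-0.1453, 0.1989, 0.0024] [0.06, 0.12, -15.0]
```

View pics/s4.png

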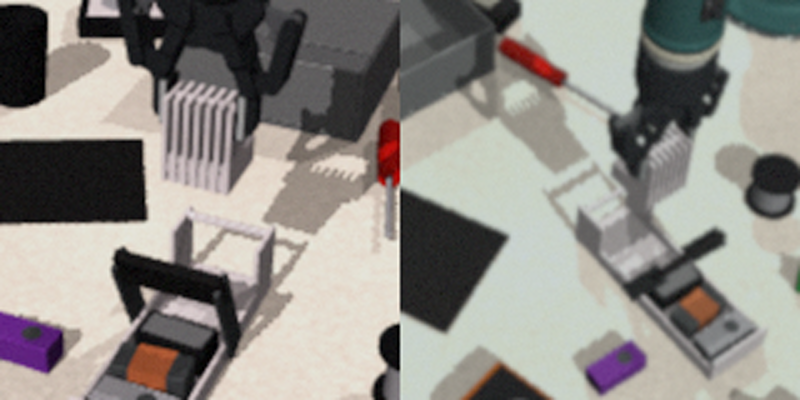

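The sink is held and clear, and the tray stayed in place. Carrying it to the mat.

Request:
jog_arm:
  deltas: [-0.025, 0.035, 0.002, 0, 0, 0, -0.2, -0.055, 0.075, 0.01, 0, 0, 0, -0.2, -0.085, 0.115, 0.03, 0, 0, 0, -0.2, -0.115, 0.155, 0.05, 0, 0, 0, -0.2, -0.14, 0.19, 0.07, 0, 0, 0, -0.2, -0.145, 0.199, 0.09, 0, 0, 0, -0.2, -0.145, 0.199, 0.1, 0, 0, 0, -0.2, -0.145, 0.199, 0.1, 0, 0, 0, -0.2]

```text
time: 6.55
tool_pos: [0.6594, 0.0024, 0.0863]
tcp_rot: [-2.373, -2.048, 0.011]
wrist_force: [-1.6, 1.3, -4.2]
width: 0.625
grip_force: 43.9
```

Run:
```python
from h import *
M=np.array([ray("side",(.7*a,.7*b),.004) for a,b in((285,296),(367,295),(369,340),(277,341))]);print(M.mean(0),M)
delta([.666,.003,.062],rot(np.array([0,0,-1.]),tool(-1.715)[1]))
```

```text
[0.66249113 0.00332768 0.004     ] [[ 0.75296321 -0.04356042  0.004     ]
 [ 0.61329809 -0.086826    0.004     ]
 [ 0.5710792   0.0506349   0.004     ]
 [ 0.71262401  0.09306224  0.004     ]]
t 6.5 pos [0.6594 0.0024 0.0863] row [0.0016, 0.0067, 0.0243] [-0.54, 0.04, -0.15]
```

Request:
jog_arm:
  deltas: [0, 0.004, 0.008, 0, 0, 0, -0.2, 0, 0.004, 0.015, 0, 0, 0, -0.2, 0, 0.004, 0.02, 0, 0, 0, -0.2, 0, 0.004, 0.022, 0, 0, 0, -0.2, 0, 0.004, 0.023, 0, 0, 0, -0.2, 0, 0.004, 0.024, 0, 0, 0, -0.2, 0, 0.004, 0.024, 0, 0, 0, -0.2, 0, 0.004, 0.024, 0, 0, 0, -0.2]

```text
time: 7.35
tool_pos: [0.6674, 0.0017, 0.0676]
tcp_rot: [2.377, 2.053, 0.001]
wrist_force: [0.5, -0.7, -2.8]
width: 0.626
grip_force: 44.1
```

Request:
jog_arm:
  deltas: [0, 0, 0.002, 0, 0, 0, -0.2, 0, 0, 0.004, 0, 0, 0, -0.2, 0, 0, 0.005, 0, 0, 0, -0.2, 0, 0, 0.006, 0, 0, 0, -0.2, 0, 0, 0.006, 0, 0, 0, -0.2, 0, 0, 0.006, 0, 0, 0, -0.2]

```text
time: 7.95
tool_pos: [0.6672, 0.0018, 0.0612]
tcp_rot: [-2.377, -2.054, 0.0]
wrist_force: [-1.0, 0.7, -2.3]
width: 0.623
grip_force: 44.1
```

Request:
jog_arm:
  deltas: [0, 0, 0.001, 0, 0, 0, -0.2, 0, 0, 0.001, 0, 0, 0, -0.2, 0, 0, 0.002, 0, 0, 0, -0.2, 0, 0, 0.002, 0, 0, 0, -0.2]

```text
time: 8.35
tool_pos: [0.6671, 0.0018, 0.0591]
tcp_rot: [-2.377, -2.053, 0.0]
wrist_force: [-0.2, -0.5, -3.0]
width: 0.625
grip_force: 44.1
```

Request:
jog_arm:
  deltas: [0, 0, 0.001, 0, 0, 0, -0.2, 0, 0, 0.001, 0, 0, 0, -0.2, 0, 0, 0.002, 0, 0, 0, -0.2, 0, 0, 0.002, 0, 0, 0, -0.2]

```text
time: 8.75
tool_pos: [0.6673, 0.0018, 0.059]
tcp_rot: [2.377, 2.054, 0.0]
wrist_force: [-3.0, 0.1, 7.1]
width: 0.623
grip_force: 45.2
```

Run:
```python
import cv2,numpy as np
from workcell import read_camera,readout
print(readout.read_state()['wrist_force'])
a=read_camera("side")["color"][150:270,180:300]; b=read_camera("scene")["color"][190:310,190:310]
cv2.imwrite("pics/s5.png",cv2.resize(np.hstack([a,b]),(800,400),interpolation=cv2.INTER_CUBIC))
```

```text
[-2.97624937  0.05968418  7.11078303]
```

View pics/s5.png

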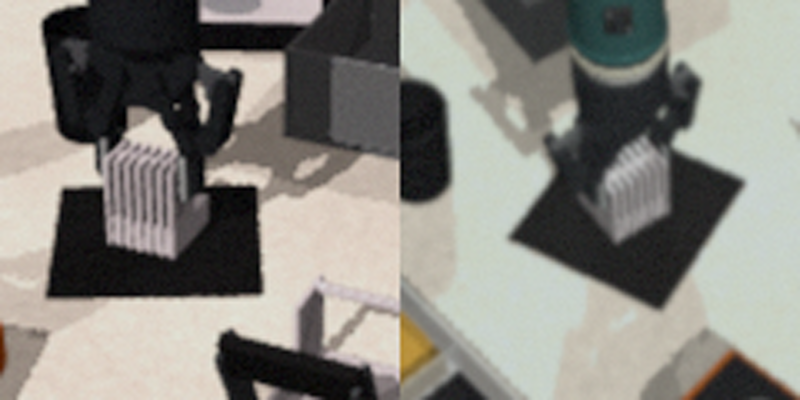

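The sink stands upright on the mat and the wrist force shows contact. Releasing and rising.

Request:
jog_arm:
  deltas: [0, 0, 0, 0, 0, 0, 0.7, 0, 0, 0, 0, 0, 0, 0.7, 0, 0, 0, 0, 0, 0, 0.7, 0, 0, 0, 0, 0, 0, 0.7, 0, 0, -0.02, 0, 0, 0, 0.7, 0, 0, -0.06, 0, 0, 0, 0.7, 0, 0, -0.1, 0, 0, 0, 0.7, 0, 0, -0.13, 0, 0, 0, 0.7]

```text
time: 9.65
tool_pos: [0.6681, 0.0017, 0.1899]
tcp_rot: [2.376, 2.052, 0.003]
wrist_force: [0.4, 0.0, -0.1]
width: 0.848
grip_force: 0.0
```

Run:
```python
from h import *
from workcell import readout
print(readout.read_state()['q'])
for s in(1,-1):
    u,v,z=tool(-1.715,25); t=np.radians(25)
    y=s*(np.cos(t)*u+np.sin(t)*np.array([0,0,1]))
    g=np.array([.500,.238,.088]); delta(g+.002*z-.11*z,rot(z,y))
```

```text
[-3.47218892e-02  2.88949672e-01  1.68219371e+00 -6.72005934e-06
  1.16785870e+00  1.11220105e-01]
t 9.7 pos [0.6681 0.0017 0.1899] row [0.255, -0.2008, 0.0036] [-19.52, -19.71, 88.31]
t 9.7 pos [0.6681 0.0017 0.1899] row [0.255, -0.2008, 0.0036] [19.72, -19.53, -88.57]
```

Request:
jog_arm:
  deltas: [0.255, -0.2, -0.03, 19.7, -19.5, -88.6, 0, 0.255, -0.2, -0.03, 19.7, -19.5, -88.6, 0, 0.255, -0.2, -0.03, 19.7, -19.5, -88.6, 0, 0.255, -0.2, -0.03, 19.7, -19.5, -88.6, 0, 0.255, -0.2, -0.03, 19.7, -19.5, -88.6, 0, 0.255, -0.2, -0.03, 19.7, -19.5, -88.6, 0, 0.255, -0.2, -0.03, 19.7, -19.5, -88.6, 0, 0.255, -0.2, -0.03, 19.7, -19.5, -88.6, 0]

```text
time: 10.45
tool_pos: [0.5049, 0.2868, 0.2177]
tcp_rot: [-0.833, -2.956, 0.523]
wrist_force: [0.9, -0.7, 0.0]
width: 0.501
grip_force: 0.0
```

```bash
cat >> h.py <<'E'
def plate(yaw,tip=0):
    "tool attitude on the plate (jaw sign -1), tray tipped mouth down by tip deg"
    u,v,z=tool(yaw,25-tip); t=np.radians(25-tip)
    return rot(z,-(np.cos(t)*u+np.sin(t)*np.array([0,0,1]))),z
E
python3 - <<'E'
from h import *
Rt,z=plate(-1.715); delta(np.array([.500,.238,.088])-.13*z,Rt)
from workcell import readout
print(readout.read_state()['q'])
E
```

```text
t 10.4 pos [0.5049 0.2868 0.2177] row [0.001, 0.0098, 0.0091] [5.15, -5.05, -22.33]
[ 0.58563875  0.2839452   1.67137549 -0.19881176  1.46481838 -0.38681148]
```

Request:
jog_arm:
  deltas: [0.001, 0.01, 0.009, 5.2, -5, -22.3, 0, 0.001, 0.01, 0.009, 5.2, -5, -22.3, 0, 0.001, 0.01, 0.009, 5.2, -5, -22.3, 0, 0.001, 0.01, 0.009, 5.2, -5, -22.3, 0, 0.001, 0.01, 0.009, 5.2, -5, -22.3, 0]

```text
time: 10.95
tool_pos: [0.5095, 0.289, 0.2052]
tcp_rot: [-0.238, -3.026, 0.673]
wrist_force: [0.1, 0.2, -0.2]
width: 0.503
grip_force: 0.0
```

Run:
```python
from h import *
Rt,z=plate(-1.715); delta(np.array([.500,.238,.088])+.002*z,Rt)
from workcell import readout
print(readout.read_state()['q'])
```

```text
t 10.9 pos [0.5095 0.289  0.2052] row [0.0015, 0.0027, 0.1302] [-0.06, -0.26, -0.69]
[ 0.64110647  0.32751641  1.662546   -0.3021867   1.47835998 -0.69432323]
```

Request:
jog_arm:
  deltas: [0.001, 0.003, 0.03, 0, 0, -0.7, 0, 0.001, 0.003, 0.06, 0, 0, -0.7, 0, 0.001, 0.003, 0.09, 0, 0, -0.7, 0, 0.001, 0.003, 0.11, 0, 0, -0.7, 0, 0.001, 0.003, 0.12, 0, 0, -0.7, 0, 0.001, 0.003, 0.129, 0, 0, -0.7, 0, 0.001, 0.003, 0.129, 0, 0, -0.7, 0]

```text
time: 11.65
tool_pos: [0.5006, 0.2371, 0.087]
tcp_rot: [-0.219, -3.024, 0.673]
wrist_force: [-0.0, 0.0, 0.1]
width: 0.504
grip_force: 0.0
```

Run:
```python
from h import *
import cv2
from workcell import readout,read_camera
Rt,z=plate(-1.715); delta(np.array([.500,.238,.088])+.002*z,Rt)
a=read_camera("side")["color"][190:330,200:340]; b=read_camera("scene")["color"][180:320,290:430]
cv2.imwrite("pics/s6.png",cv2.resize(np.hstack([a,b]),(800,400),interpolation=cv2.INTER_CUBIC))
```

```text
t 11.7 pos [0.5006 0.2371 0.087 ] row [0.0007, 0.0003, 0.0007] [-0.1, -0.29, 0.06]
```

Request:
jog_arm:
  deltas: [0, 0, 0, 0, 0, 0, -0.4, 0, 0, 0, 0, 0, 0, -0.6, 0, 0, 0, 0, 0, 0, -0.8, 0, 0, 0, 0, 0, 0, -1, 0, 0, 0, 0, 0, 0, -1, 0, 0, 0, 0, 0, 0, -1, 0, 0, 0, 0, 0, 0, -1]
  squeeze: 90

```text
time: 12.45
tool_pos: [0.5013, 0.2384, 0.0882]
tcp_rot: [-0.217, -3.026, 0.67]
wrist_force: [-0.1, 3.0, 5.0]
width: 0.104
grip_force: 88.2
```

Gripped at about 9 mm, which matches the plate. Lifting it level next.

Run:
```python
from h import *
from workcell import readout
s=readout.read_state(); R0=R.from_rotvec(s['tcp_rot'])
delta(s['tool_pos']+[0,0,.18],R0)
delta([.510,-.156,.268],R0);
```

```text
t 12.4 pos [0.5013 0.2384 0.0882] row [0.0006, -0.0761, -0.1631] [0.0, 0.0, 0.0]
t 12.4 pos [0.5013 0.2384 0.0882] row [-0.0646, -0.4287, 0.0013] [0.0, 0.0, 0.0]
```

Request:
jog_arm:
  deltas: [0, -0.005, -0.01, 0, 0, 0, -1, 0, -0.014, -0.03, 0, 0, 0, -1, 0, -0.028, -0.06, 0, 0, 0, -1, 0, -0.042, -0.09, 0, 0, 0, -1, 0, -0.056, -0.12, 0, 0, 0, -1, 0, -0.068, -0.146, 0, 0, 0, -1, 0, -0.076, -0.163, 0, 0, 0, -1, 0, -0.076, -0.163, 0, 0, 0, -1]

```text
time: 13.25
tool_pos: [0.5022, 0.238, 0.2693]
tcp_rot: [-0.218, -3.028, 0.669]
wrist_force: [1.1, 0.3, -6.3]
width: 0.105
grip_force: 88.0
```

Run:
```python
from h import *
Rt,z=plate(-1.715); delta([.510,-.156,.275],Rt)
from workcell import readout
s=readout.read_state();print(s['q'],s['width'],s['torque'])
```

```text
t 13.2 pos [0.5022 0.238  0.2693] row [-0.0644, -0.355, 0.1586] [0.06, -0.1, 0.04]
[ 0.58469161  0.21197309  1.68582125 -0.3187777   1.5468081  -0.78548088] 0.1052984422339192 [ 0.68961472 -0.12194236 -0.00447294]
```

Request:
jog_arm:
  deltas: [-0.0025, -0.0135, 0.006, 0, 0, 0, -1, -0.007, -0.04, 0.018, 0, 0, 0, -1, -0.015, -0.081, 0.036, 0, 0, 0, -1, -0.022, -0.122, 0.054, 0, 0, 0, -1, -0.029, -0.162, 0.072, 0, 0, 0, -1, -0.037, -0.203, 0.091, 0, 0, 0, -1, -0.0425, -0.234, 0.105, 0, 0, 0, -1, -0.046, -0.252, 0.113, 0, 0, 0, -1]

```text
time: 14.05
tool_pos: [0.5044, -0.0457, 0.2684]
tcp_rot: [-0.218, -3.017, 0.674]
wrist_force: [0.4, 0.6, -6.6]
width: 0.101
grip_force: 88.2
```

Run:
```python
from h import *
Rt,z=plate(-1.715); delta([.510,-.156,.275],Rt)
from workcell import readout
s=readout.read_state();print(s['q'],s['width'],s['torque'])
```

```text
t 14.1 pos [ 0.5044 -0.0457  0.2684] row [-0.0217, -0.1009, 0.04] [-0.23, -0.63, 0.12]
[ 0.12832553  0.00918432  1.9130557  -0.42838524  1.37586557 -1.18029538] 0.10129915749236998 [ 0.68302364 -0.16482909  0.01924842]
```

Request:
jog_arm:
  deltas: [-0.004, -0.02, 0.008, 0, 0, 0, -1, -0.009, -0.045, 0.018, 0, 0, 0, -1, -0.015, -0.07, 0.028, 0, 0, 0, -1, -0.019, -0.09, 0.036, 0, 0, 0, -1, -0.022, -0.101, 0.04, 0, 0, 0, -1, -0.022, -0.101, 0.04, 0, 0, 0, -1]

```text
time: 14.65
tool_pos: [0.5119, -0.154, 0.2759]
tcp_rot: [-0.219, -3.02, 0.671]
wrist_force: [-0.9, 0.5, -6.9]
width: 0.102
grip_force: 88.2
```

Run:
```python
from h import *
from workcell import readout
s=readout.read_state();print(s['q'],s['width'])
for th in (0,15,30,46):
    Rt,z=plate(-1.715,th); delta([.510,-.156,.275],Rt)
```

```text
[-7.56885935e-02  1.40423723e-03  1.90630039e+00 -4.53435942e-01
  1.30418265e+00 -1.36465813e+00] 0.10230005544441385
t 14.7 pos [ 0.5119 -0.154   0.2759] row [0.0016, -0.0017, 0.0017] [-0.1, -0.52, 0.08]
t 14.7 pos [ 0.5119 -0.154   0.2759] row [0.0016, -0.0017, 0.0017] [-15.1, -0.52, 0.01]
t 14.7 pos [ 0.5119 -0.154   0.2759] row [0.0016, -0.0017, 0.0017] [-30.1, -0.52, -0.06]
t 14.7 pos [ 0.5119 -0.154   0.2759] row [0.0016, -0.0017, 0.0017] [-46.1, -0.52, -0.13]
```

Request:
jog_arm:
  deltas: [0, 0, 0, -6, 0, 0, -1, 0, 0, 0, -12, 0, 0, -1, 0, 0, 0, -16, 0, 0, -1, 0, 0, 0, -19, 0, 0, -1, 0, 0, 0, -22, 0, 0, -1, 0, 0, 0, -25, 0, 0, -1, 0, 0, 0, -27, 0, 0, -1, 0, 0, 0, -29, 0, 0, -1]

```text
time: 15.45
tool_pos: [0.5127, -0.1518, 0.2767]
tcp_rot: [-0.224, -3.129, -0.11]
wrist_force: [0.8, -0.4, -7.2]
width: 0.102
grip_force: 89.0
```

Request:
jog_arm:
  deltas: [0, 0, 0, -3, 0, 0, -1, 0, 0, 0, -6, 0, 0, -1, 0, 0, 0, -9, 0, 0, -1, 0, 0, 0, -12, 0, 0, -1, 0, 0, 0, -15, 0, 0, -1, 0, 0, 0, -15, 0, 0, -1, 0, 0, 0, -15, 0, 0, -1, 0, 0, 0, -15, 0, 0, -1]

```text
time: 16.25
tool_pos: [0.5136, -0.1521, 0.278]
tcp_rot: [0.221, 3.073, 0.511]
wrist_force: [-0.4, -0.3, -3.4]
width: 0.105
grip_force: 89.5
```

Run:
```python
from h import *
import cv2
from workcell import readout,read_camera
s=readout.read_state();print(s['q'],s['width'],s['wrist_force'])
delta([.510,-.156,.275],plate(-1.715,44)[0])
a=read_camera("side")["color"][110:270,220:380]; b=read_camera("scene")["color"][90:250,180:340]
cv2.imwrite("pics/s7.png",cv2.resize(np.hstack([a,b]),(800,400),interpolation=cv2.INTER_CUBIC))
```

```text
[-0.52086143  0.04437955  1.83317878  0.30770219  1.40189606 -2.02102418] 0.10458945388141248 [-0.4108369  -0.27879289 -3.39449215]
t 16.2 pos [ 0.5136 -0.1521  0.278 ] row [0.003, -0.0051, 0.0015] [-0.15, -0.29, -0.03]
```

Request:
jog_arm:
  deltas: [0, 0, 0, 0, 0, 0, -1, 0, 0, 0, 0, 0, 0, -1, 0, 0, 0, 0, 0, 0, -1, 0, 0, 0, 0, 0, 0, -1]

```text
time: 16.75
tool_pos: [0.5136, -0.1526, 0.278]
tcp_rot: [0.223, 3.072, 0.512]
wrist_force: [-0.6, -0.5, -4.1]
width: 0.103
grip_force: 89.5
```

Run:
```python
import cv2,numpy as np
from workcell import read_camera,readout
ims=[read_camera("side")["color"][110:270,220:380],read_camera("scene")["color"][90:250,180:340],read_camera("wrist")["color"][:300,130:430]]
print(readout.read_state()['wrist_force'])
cv2.imwrite("pics/s8.png",np.hstack([cv2.resize(i,(266,266),interpolation=cv2.INTER_CUBIC) for i in ims]))
```

```text
[-0.10854917 -0.07306205 -4.49013152]
```

View pics/s8.png

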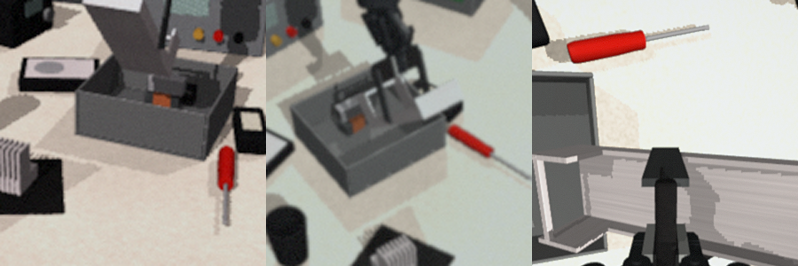

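The tray is empty: the wrist view shows bare floor, and the pieces lie in the bin. The sink still stands on the mat. Levelling the tray and returning it.

Request:
jog_arm:
  deltas: [0, 0, 0, 7, 0, 0, -1, 0, 0, 0, 14, 0, 0, -1, 0, 0, 0, 21, 0, 0, -1, 0, 0, 0, 28, 0, 0, -1, 0, 0, 0, 35, 0, 0, -1, 0, 0, 0, 41, 0, 0, -1, 0, 0, 0, 44, 0, 0, -1, 0, 0, 0, 44, 0, 0, -1]

```text
time: 17.7
tool_pos: [0.5133, -0.1504, 0.2766]
tcp_rot: [-0.212, -3.024, 0.669]
wrist_force: [-0.4, 0.1, -3.9]
width: 0.099
grip_force: 89.6
```

Run:
```python
from h import *
delta([.5013,.2384,.24],R.from_rotvec([-.217,-3.026,.670]))
```

```text
t 17.7 pos [ 0.5133 -0.1504  0.2766] row [0.0666, 0.363, -0.1283] [-0.0, -0.13, 0.19]
```

Request:
jog_arm:
  deltas: [0.004, 0.02, -0.007, 0, 0, 0, -1, 0.01, 0.055, -0.019, 0, 0, 0, -1, 0.018, 0.1, -0.035, 0, 0, 0, -1, 0.027, 0.145, -0.051, 0, 0, 0, -1, 0.035, 0.19, -0.067, 0, 0, 0, -1, 0.043, 0.235, -0.083, 0, 0, 0, -1, 0.051, 0.28, -0.099, 0, 0, 0, -1, 0.06, 0.325, -0.115, 0, 0, 0, -1]

```text
time: 18.5
tool_pos: [0.5037, 0.1975, 0.2448]
tcp_rot: [-0.219, -3.025, 0.667]
wrist_force: [2.0, 0.1, -3.2]
width: 0.104
grip_force: 89.6
```

Request:
jog_arm:
  deltas: [0.005, 0.03, -0.01, 0, 0, 0, -1, 0.007, 0.038, -0.013, 0, 0, 0, -1, 0.007, 0.038, -0.013, 0, 0, 0, -1, 0.007, 0.038, -0.013, 0, 0, 0, -1]

```text
time: 18.9
tool_pos: [0.5025, 0.2351, 0.2405]
tcp_rot: [-0.218, -3.024, 0.672]
wrist_force: [-0.6, -0.3, -3.6]
width: 0.1
grip_force: 89.7
```

Run:
```python
from h import *
Rt=R.from_rotvec([-.217,-3.026,.670])
delta([.5013,.2384,.098],Rt)
delta([.5013,.2384,.088],Rt)
```

```text
t 18.9 pos [0.5025 0.2351 0.2405] row [0.001, 0.0632, 0.1278] [-0.09, -0.09, -0.03]
t 18.9 pos [0.5025 0.2351 0.2405] row [0.0009, 0.0675, 0.1368] [-0.09, -0.09, -0.03]
```

Request:
jog_arm:
  deltas: [0.001, 0.012, 0.025, 0, 0, 0, -1, 0.001, 0.028, 0.06, 0, 0, 0, -1, 0.001, 0.045, 0.095, 0, 0, 0, -1, 0.001, 0.057, 0.117, 0, 0, 0, -1, 0.001, 0.062, 0.126, 0, 0, 0, -1, 0.001, 0.065, 0.131, 0, 0, 0, -1, 0.001, 0.067, 0.135, 0, 0, 0, -1, 0.001, 0.067, 0.135, 0, 0, 0, -1]

```text
time: 19.7
tool_pos: [0.5018, 0.2399, 0.0907]
tcp_rot: [-0.218, -3.026, 0.671]
wrist_force: [-0.3, 0.2, -4.3]
width: 0.103
grip_force: 89.6
```

Run:
```python
from h import *
delta([.5013,.2384,.0875],R.from_rotvec([-.217,-3.026,.670]))
from workcell import readout;print(readout.read_state()['torque'])
```

```text
t 19.7 pos [0.5018 0.2399 0.0907] row [0.0003, -0.0, 0.0035] [-0.03, 0.01, -0.04]
[ 0.54149196 -0.04576782 -0.00570554]
```

Request:
jog_arm:
  deltas: [0, 0.0004, 0.001, 0, 0, 0, -1, 0, 0.0008, 0.002, 0, 0, 0, -1, 0, 0.0012, 0.0027, 0, 0, 0, -1, 0, 0.0012, 0.0027, 0, 0, 0, -1, 0, 0.0012, 0.0027, 0, 0, 0, -1]

```text
time: 20.2
tool_pos: [0.5016, 0.2401, 0.0882]
tcp_rot: [-0.217, -3.026, 0.672]
wrist_force: [-0.8, 0.6, 5.9]
width: 0.104
grip_force: 90.9
```

Contact with the bench at the original height. I'll open and back off along the fingers.

Request:
jog_arm:
  deltas: [0, 0, 0, 0, 0, 0, -0.6, 0, 0, 0, 0, 0, 0, -0.3, 0, 0, 0, 0, 0, 0, 0, 0, 0, 0, 0, 0, 0, 0, 0, 0, -0.02, 0, 0, 0, 0, 0, 0, -0.05, 0, 0, 0, 0, 0, 0, -0.09, 0, 0, 0, 0, 0, 0, -0.12, 0, 0, 0, 0]

```text
time: 21.0
tool_pos: [0.5091, 0.2908, 0.1971]
tcp_rot: [-0.217, -3.025, 0.671]
wrist_force: [0.3, 0.6, 0.1]
width: 0.498
grip_force: 0.0
```

Request:
jog_arm:
  deltas: [0, 0, -0.02, 0, 0, 0, 0, 0, 0, -0.02, 0, 0, 0, 0, 0, 0, -0.02, 0, 0, 0, 0, 0, 0, -0.02, 0, 0, 0, 0, 0, 0, -0.02, 0, 0, 0, 0]

```text
time: 21.5
tool_pos: [0.5092, 0.2972, 0.2116]
tcp_rot: [-0.216, -3.021, 0.675]
wrist_force: [0.3, 0.4, -0.1]
width: 0.495
grip_force: 0.0
```

Run:
```python
from h import *
import cv2
from workcell import read_camera,readout
print(readout.read_state()['wrist_force'],readout.read_state()['width'])
# bystander/sink/tray changes against the start pictures, without viewing: compare with pics/side0 outside tray/bin
for n in("side","scene"):
    c=read_camera(n)["color"]; o=cv2.resize(cv2.imread(f"pics/{n}0.png"),(560,420),interpolation=cv2.INTER_AREA)
    d=(cv2.absdiff(cv2.GaussianBlur(c,(5,5),0),cv2.GaussianBlur(o,(5,5),0)).max(2)>45).astype(np.uint8)
    k,_,st,ce=cv2.connectedComponentsWithStats(d)
    print(n,[(st[i,:4].tolist(),int(st[i,4])) for i in range(1,k) if st[i,4]>40])
    # colour blobs in bin: copper
    hsv=cv2.cvtColor(c,cv2.COLOR_BGR2HSV); m_=cv2.inRange(hsv,(5,100,70),(15,220,220))
    k,_,st,ce=cv2.connectedComponentsWithStats(m_); print(" copper",[(ce[i].round().tolist(),int(st[i,4])) for i in range(1,k) if st[i,4]>8])
```

```text
[ 0.31534126  0.35179395 -0.07432753] 0.49516243986548325
side [([142, 0, 127, 217], 8939), ([314, 0, 17, 17], 175), ([328, 0, 59, 32], 1368), ([500, 0, 47, 117], 3014), ([533, 0, 27, 28], 586), ([277, 9, 46, 38], 839), ([248, 35, 19, 23], 268), ([193, 52, 24, 50], 901), ([203, 97, 34, 11], 117), ([537, 125, 23, 14], 163), ([502, 126, 15, 41], 115), ([501, 129, 11, 19], 56), ([310, 154, 20, 20], 265), ([328, 160, 11, 13], 88), ([364, 161, 95, 62], 1632), ([501, 172, 10, 11], 76), ([315, 189, 46, 60], 1157), ([509, 190, 7, 11], 49), ([518, 198, 42, 18], 354), ([492, 201, 10, 12], 75), ([210, 206, 24, 19], 352), ([277, 235, 27, 32], 489), ([495, 263, 24, 33], 220), ([470, 271, 90, 149], 10030), ([242, 273, 47, 47], 1328)]
 copper [([475.0, 65.0], 9774), ([317.0, 169.0], 79), ([102.0, 223.0], 232), ([124.0, 271.0], 97), ([181.0, 258.0], 9), ([172.0, 274.0], 14), ([162.0, 294.0], 15), ([108.0, 305.0], 21), ([154.0, 308.0], 10)]
scene [([449, 0, 29, 66], 861), ([468, 0, 28, 33], 410), ([494, 0, 34, 45], 558), ([541, 0, 19, 23], 289), ([463, 42, 38, 44], 760), ([336, 46, 50, 33], 306), ([331, 50, 25, 21], 107), ([448, 58, 6, 16], 43), ([419, 65, 25, 10], 89), ([389, 71, 11, 21], 147), ([399, 72, 8, 30], 64), ([434, 74, 11, 14], 82), ([388, 83, 124, 175], 9000), ([267, 91, 48, 84], 1220), ([224, 147, 16, 10], 75), ([412, 161, 24, 23], 308), ([289, 172, 38, 44], 698), ([377, 203, 18, 32], 309), ([471, 219, 14, 10], 60), ([317, 223, 25, 29], 216), ([341, 225, 9, 9], 61), ([243, 231, 28, 32], 599), ([341, 252, 18, 10], 76), ([348, 258, 36, 34], 613)]
 copper [([142.0, 44.0], 13), ([216.0, 47.0], 23), ([205.0, 56.0], 19), ([214.0, 58.0], 20), ([152.0, 68.0], 10), ([235.0, 163.0], 63), ([304.0, 331.0], 388), ([222.0, 336.0], 548)]
```

```bash
python3 -c "
from workcell import finish_job; print(finish_job())"
```

```text
the job is handed in; nothing more can be done
None
```

The job is handed in: the heat sink stands on the mat, the three pieces were seen in the bin after tipping, and the empty tray is back on the bench at its original height and angle; the final second was not checked by picture, and no verdict was returned.

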